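# Put the blue marker away under the half cover of the pen box

### The job

Put the blue marker away in the white pen box with the half cover. The opening is shorter than the marker, so dip one end of the marker through it and in under the cover, then lower the other end inside the box; let go only when the marker lies level on the floor of the box. Leave the red and the black marker where they lie.

Things in the scene. Friction and masses are not known exactly. Their poses are not given: they have to be found in the camera images.
- marker_blue: the marker to put away: white barrel with a blue cap and blue end, lying flat on the desk; solid as a bar 14 mm wide (its x), 134 mm long (its y) and 16 mm high (its z), it does not roll. Origin at the middle of its underside; its y axis runs along the marker (which end is the cap does not matter)
- marker_red: bystander: a marker of the same make and size with red cap and end, same axes; starts 50 mm or more sideways from its neighbour's middle
- marker_black: bystander: a marker of the same make and size with black cap and end, same axes. All this lies between two fixed monitors, which are obstacles: the near panel at world x 0.30 to 0.38 m, y -0.30 to +0.26 m, up to 410 mm high, which the arm reaches over or round; the far panel from x = 0.76 m on, up to 420 mm high
- pen_box: white plastic pen box, fixed to the desk, 92 mm wide (its x), 172 mm long (its y), half covered. Origin at the middle of its underside; z up. Inside it is 84 mm wide (x) and 164 mm long (y from -82 to +82 mm), its floor 4 mm above the desk. The end wall at y = -82 to -86 mm is 50 mm high; side walls (4 mm thick) are 36 mm high beside the opening, 54 mm beside the cover
- pen_box_lip (a point): middle of the black rounded lip of the box's fixed cover, at y = +18 mm and 54.5 mm above the desk in the box's axes. The cover roofs the box from here to its +y end; its underside is 50 mm, its top 54.5 mm above the desk. The opening, free upward, goes from here to y = -82 mm: 100 mm long, 84 mm wide

How it is judged:
By the outcome, as a careful person would: the job done as asked, in the order asked, and still so for the second after the job is handed in, with the robot touching nothing.
It also fails if it takes over 45 s, if anything falls off the work surface, if the arm or the gripper's body presses on something with over 40 N, if the wrist force passes 120 N, or if a joint passes its speed limit or range.

### The arm

A 6-joint arm with a two-finger parallel gripper is mounted at the origin on the work surface; the furniture and walls round the work are solid. World frame = base frame: x ahead of the robot, y to its left, z up, the work surface at z = 0. Lengths are in m, angles in rad, forces in N, time in s.
With the tool pointing down it reaches from about 0.375 to 0.975 m from the base axis. Payload 3.8 kg.
Tool frame: the origin (TCP) lies between the finger pads; the fingertips stand tcp_to_tips ahead of it and the grasp point (between the pads) lies 3 mm ahead of it (tcp_to_tips is the distance from the TCP to the fingertips, in m); z points along the fingers, y is the line along which they close (so a half turn about z gives the same grasp; the last joint's range is limited). The gripper opens to 88 mm and grips with 3 to 60 N. Pads are 18 mm wide; open, the fingers measure 123 mm over their backs; the gripper's body (75 mm by 187 mm) begins 45 mm behind the grasp point.
Start: joints at [1.184, 0.264, 1.604, -0, 1.274, -0.037], TCP at [0.231, 0.634, 0.261] pointing down, gripper open.
Joint ranges: [-2.63, 2.63], [-0.94, 2.18], [0.31, 2.57], [-1.31, 4.45], [0, 2.66], [-2.55, 2.55]. Speed limits (rad/s): [2.57, 2.57, 3.14, 3.14, 3.14, 3.14].

### API

Orientations are given as a unit quaternion [x, y, z, w].
In Python, from plant import * gives the robot as it stands.
- The arm moves only by the shell command python3 -m creep 'ROWS' [OPENING]. ROWS is a JSON object of lists of equal length, an entry for each row: "translation": the shift along the tool's x, y, z each as a share of 0.12 m, from -1 to 1, a list of three; "yaw": the turn about the tool's z as a share of 45 degrees, from -1 to 1. In form: {"translation": [[dx, dy, dz], ...], "yaw": [yaw, ...]}. A call has exactly 10 rows; each row is the pose to reach, as a shift and turn from the pose commanded when the call began, along the tool's axes at that moment; what a row does not reach only later rows make up. A row lasts 1/10 s, in which the tool goes at most 50 mm and 8.59 degrees, less where a joint would pass 70% of its speed; a pose out of reach is approached as far as the arm can. A call with a number of a shift or a turn outside -1 to 1 is refused whole. A call with a gripper value outside its range is refused whole. OPENING is the gripper's target within -1 to 1 (fully open at 1, half-way at 0, shut at -1), set as the call begins (- or left out, the last holds). The fingers move at their own pace and stop on an object; the grip force is fixed at half the most. Time passes only in rows, so rows that repeat a pose let the fingers close, or fill a call up. It gives the time, the measured TCP pose, the force, the opening and the grip force at its end, in the units of the state.
- sense(): the state, without advancing time (a new reading comes with each control period).
- camera(name): name is "scene" or "top" or "wrist"; returns the picture (480x640x3 uint8, red, green, blue); there is no depth.
- calibration(name): a dict with "fx", "fy", "cx", "cy" (pixels), "dist" ([k1, k2, p1, p2, k3] as OpenCV has them; the pictures are not rectified), "T" (4x4, takes a point from camera to world coordinates). Camera axes: x right, y down, z forward; pixel columns grow to the right and rows downward; lengths in m; the calibration is good to about 2 mm. A picture is of the moment at which its call begins: read the wrist's pose just before it. calibration takes no time and is no camera call; for the wrist camera it gives the pose at the moment of the call.
- close_job(): hands the job in; it is judged then, once.
Trained networks look in the newest picture that a camera, given by its name, has taken for a name from the list of things; names that differ only in an ending like _2 or _b are one class to them, and where a whole thing is asked for, a point or a joint stands for the part that bears it (a point fixed in the world has none). Each returns a list of dicts, best first, with "p" (0 to 1); they miss things now and then, are a little off and sometimes report something else, mostly with a low value. They report only what shows in the picture. A call takes as long as a camera call.
- regions_of(label, camera): "region" (480x640 bool, what is visible of it) and "uv" ([column, row] in pixels, amid what is visible of it).
The state is a dict: "t": time; "qpos": joint angles; "qvel": joint speeds; "effort": joint torques, N m; "tool_pos": TCP position; "ee_rot": TCP orientation; "contact_force": force on the tool from outside, world axes, zero at the start; "moment": the same for the moment, N m; "opening": finger opening in m; "finger_force": force on a finger pad.
Only numpy, scipy, OpenCV 4.12 (cv2) and the standard library are available. Lean on these libraries where they do the work, as an engineer would, in place of code of your own. Each camera call takes 0.05 s, during which the arm holds its last target. There are 200 camera calls.

## Working session

There is one attempt and no reset: what is moved stays moved. The work goes in short steps, Python scripts to look and compute and a shell command to move; the robot and the scene stay as the last step left them, time stands still between calls to the robot, and variables do not carry over. Pictures are saved under pics/ and viewed, at most 12 in all, crops included, and the job is handed in when it is done.

```bash
mkdir -p pics
cat > h.py <<'E'
from plant import *
import numpy as np, cv2
from scipy.spatial.transform import Rotation as R
def ray(cal,uv):
    K=np.array([[cal['fx'],0,cal['cx']],[0,cal['fy'],cal['cy']],[0,0,1.]])
    p=cv2.undistortPoints(np.array(uv,float).reshape(-1,1,2),K,np.array(cal['dist'],float)).reshape(-1,2)
    T=np.array(cal['T']); d=np.c_[p,np.ones(len(p))]@T[:3,:3].T
    return T[:3,3],d
def at(cal,uv,z):
    o,d=ray(cal,uv); return o+d*((z-o[2])/d[:,2])[:,None]
def mask_line(cal,m,z):
    v,u=np.nonzero(m); P=at(cal,np.c_[u,v],z)[:,:2].astype(np.float32)
    (c,s,a)=cv2.minAreaRect(P*1000); return np.round(c,1),np.round(s,1),round(a,1)
def yax(name,z,labels):
    for l in labels:
        for r in regions_of(l,name)[:2]:
            print(name,l,round(r['p'],2),np.round(r['uv']),r['region'].sum(),mask_line(calibration(name),r['region'],z) if r['region'].sum()>20 else '')
E
cat > a.py <<'E'
from h import *
s=sense();print({k:np.round(v,3) for k,v in s.items()}); 
try: print(tcp_to_tips)
except Exception as e: print(e)
for n in ['scene','top']:
    cv2.imwrite(f'pics/{n}.png',camera(n)[:,:,::-1]); print(np.round(calibration(n)['T'],2).tolist())
    yax(n,0.014,['marker_blue','marker_red','marker_black']); yax(n,0.045,['pen_box']);yax(n,.0545,['pen_box_lip'])
E
python3 a.py
```

```text
{'t': np.float64(0.0), 'qpos': array([ 1.184,  0.265,  1.605, -0.   ,  1.274, -0.037]), 'qvel': array([ 0.001, -0.   ,  0.   , -0.   ,  0.   , -0.   ]), 'effort': array([ 0.0000e+00, -5.0209e+01, -3.5689e+01,  7.3000e-02,  2.9000e-02,
       -0.0000e+00]), 'tool_pos': array([0.231, 0.634, 0.259]), 'ee_rot': array([ 0.174,  0.985, -0.001, -0.   ]), 'contact_force': array([-0.407, -0.341,  0.112]), 'moment': array([-0.065, -0.007, -0.01 ]), 'finger_force': np.float64(0.0), 'opening': np.float64(0.088)}
0.022
[[0.89, 0.4, -0.22, 0.73], [0.46, -0.77, 0.44, -0.38], [0.01, -0.5, -0.87, 0.78], [0.0, 0.0, 0.0, 1.0]]
scene marker_blue 0.8 [239. 299.] 668 (array([ 485.7, -170.3]), array([ 19.2, 138. ]), 6.9)
scene marker_red 0.97 [277. 317.] 623 (array([ 559.5, -172.1]), array([134.5,  15.9]), 89.0)
scene marker_black 0.75 [314. 326.] 700 (array([ 627.4, -155.7]), array([ 17. , 136.8]), 10.5)
scene pen_box 0.67 [350. 194.] 4253 (array([568.9,  98.8]), array([100.9, 202.8]), 2.6)
scene pen_box_lip 0.86 [349. 197.] 4114 (array([571.4,  92.8]), array([ 96.2, 198.7]), 3.1)
[[-0.0, -0.98, 0.21, 0.35], [-1.0, 0.0, 0.0, -0.02], [-0.0, -0.21, -0.98, 1.05], [0.0, 0.0, 0.0, 1.0]]
top marker_blue 0.7 [421. 289.] 717 (array([ 483.7, -170.3]), array([ 16.6, 136.1]), 7.1)
top marker_red 0.66 [419. 249.] 671 (array([ 558. , -173.3]), array([134.5,  15.9]), 89.9)
top marker_black 0.58 [411. 212.] 629 (array([ 626. , -156.1]), array([ 16.7, 134.3]), 11.6)
top pen_box 0.65 [258. 241.] 5919 (array([564.3, 105.6]), array([101.9, 175.9]), 2.6)
top pen_box_lip 0.95 [255. 244.] 6011 (array([561.7, 104.3]), array([102.4, 177.6]), 1.5)
```

Run:
```python
import cv2
a=cv2.imread('pics/scene.png')[100:400,160:460];b=cv2.imread('pics/top.png')[140:340,170:480]
cv2.imwrite('pics/c.png',cv2.resize(a,(590,590))); cv2.imwrite('pics/d.png',cv2.resize(b,None,fx=2.5,fy=2.5))
```

```text
(no output)
```

View pics/c.png

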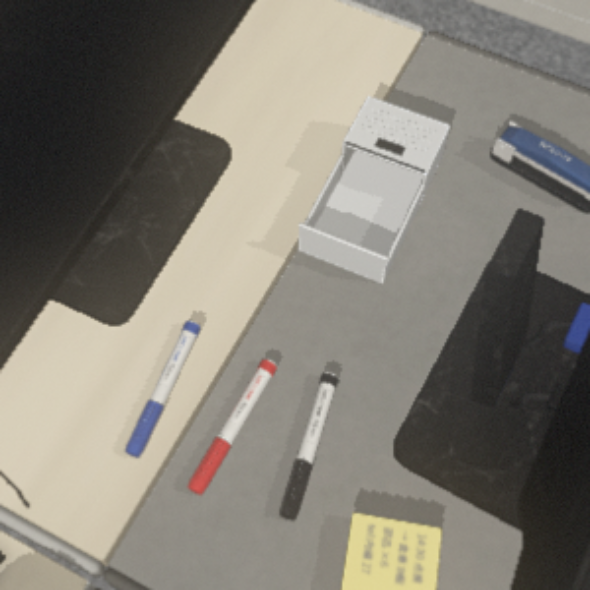

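View pics/d.png

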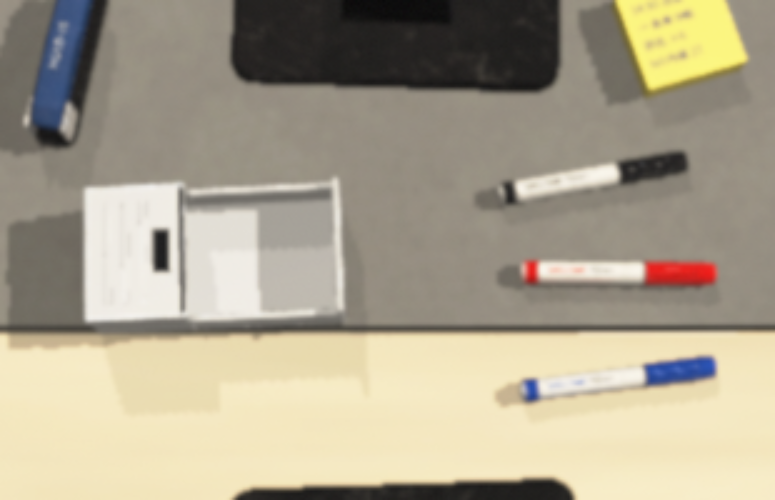

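Run:
```python
from h import *
c=calibration('top')
f=lambda p,z:np.round(at(c,np.array(p)/2.5+[170,140],z)[:,:2]*1000,1).tolist()
print('cover far/lip corners',f([(85,187),(87,322),(183,183),(185,318)],.0545))
print('end wall outer top',f([(340,178),(343,320)],.050))
s=sense();Rm=R.from_quat(s['ee_rot']).as_matrix();print(Rm.round(3))
d=np.array([.60,.25,.45])-s['tool_pos'];print(Rm.T@d/.12)
```

```text
cover far/lip corners [[608.3, 191.8], [515.8, 186.6], [610.9, 125.1], [518.5, 121.1]]
end wall outer top [[615.3, 19.2], [517.9, 16.6]]
[[-0.939  0.343 -0.   ]
 [ 0.343  0.939  0.   ]
 [ 0.     0.    -1.   ]]
[-3.98324914 -1.95429447 -1.57727321]
```

```bash
cat > g.py <<'E'
from h import *
import sys
# target x y z, tool-y world angle deg -> delta in units
s=sense();Rm=R.from_quat(s['ee_rot']).as_matrix()
t=np.array([float(v) for v in sys.argv[1:4]]);a=float(sys.argv[4])
cur=np.degrees(np.arctan2(Rm[1,1],Rm[0,1])); 
print('t',round(float(s['t']),2),'pos',s['tool_pos'].round(4),'ang',cur.round(2),'tilt',Rm[2].round(3),'q',s['qpos'].round(2),'F',s['contact_force'].round(1),'op',round(float(s['opening']),4))
print('move',(Rm.T@(t-s['tool_pos'])/.12).round(3),'yaw',round(-((a-cur+90)%180-90)/45,3))
E
python3 -m creep '{"translation":[[-0.1,-0.05,-0.3],[-0.3,-0.1,-0.6],[-0.5,-0.2,-1],[-0.8,-0.35,-1],[-1,-0.5,-1],[-1,-0.5,-1],[-1,-0.5,-1],[-1,-0.5,-1],[-1,-0.5,-1],[-1,-0.5,-1]],"yaw":[0,0.1,0.2,0.3,0.4,0.4,0.4,0.4,0.4,0.4]}' 1
python3 g.py .60 .25 .45 7
```

```text
t: 1.6
tool_pos: [0.3227, 0.5374, 0.3802]
ee_rot: [0.325, 0.946, -0.0, -0.0]
contact_force: [-0.2, 0.9, 0.4]
opening: 0.0882
finger_force: 0.0
t 1.6 pos [0.3227 0.5374 0.3802] ang 52.05 tilt [ 0.    -0.001 -1.   ] q [0.99 0.12 1.55 0.   1.47 0.08] F [-0.2  0.9  0.4] op 0.0882
move [-3.295 -0.468 -0.582] yaw 1.001
```

```bash
python3 -m creep '{"translation":[[-0.3,-0.05,-0.2],[-0.6,-0.1,-0.4],[-1,-0.15,-0.6],[-1,-0.15,-0.6],[-1,-0.15,-0.6],[-1,-0.15,-0.6],[-1,-0.15,-0.6],[-1,-0.15,-0.6],[-1,-0.15,-0.6],[-1,-0.15,-0.6]],"yaw":[0.15,0.3,0.45,0.6,0.8,1,1,1,1,1]}' 1
python3 g.py .56 .1 .45 7
```

```text
t: 2.6
tool_pos: [0.4067, 0.4488, 0.4525]
ee_rot: [0.662, 0.749, -0.0, 0.0]
contact_force: [-0.4, 0.0, -0.5]
opening: 0.0883
finger_force: 0.0
t 2.6 pos [0.4067 0.4488 0.4525] ang 7.08 tilt [-0. -0. -1.] q [ 0.79  0.08  1.48 -0.    1.59  0.67] F [-0.4  0.  -0.5] op 0.0883
move [-3.042  0.91   0.022] yaw 0.002
```

```bash
for i in 1; do python3 -m creep '{"translation":[[-0.3,0.3,0],[-0.6,0.6,0],[-1,0.8,0],[-1,0.8,0],[-1,0.8,0],[-1,0.8,0],[-1,0.8,0],[-1,0.8,0],[-1,0.8,0],[-1,0.8,0]],"yaw":[0,0,0,0,0,0,0,0,0,0]}' 1
python3 -m creep '{"translation":[[-0.3,0.05,0],[-0.6,0.1,0],[-1,0.15,0],[-1,0.15,0],[-1,0.15,0],[-1,0.15,0],[-1,0.15,0],[-1,0.15,0],[-1,0.15,0],[-1,0.15,0]],"yaw":[0,0,0,0,0,0,0,0,0,0]}' 1
python3 -m creep '{"translation":[[-0.3,0,0],[-0.6,0,0],[-1,0,0],[-1,0,0],[-1,0,0],[-1,0,0],[-1,0,0],[-1,0,0],[-1,0,0],[-1,0,0]],"yaw":[0,0,0,0,0,0,0,0,0,0]}' 1
python3 -m creep '{"translation":[[-0.3,0,0],[-0.6,0,0],[-1,0,0],[-1,0,0],[-1,0,0],[-1,0,0],[-1,0,0],[-1,0,0],[-1,0,0],[-1,0,0]],"yaw":[0,0,0,0,0,0,0,0,0,0]}' 1;done
python3 g.py .487 -.19 .30 7
```

```text
t: 3.6
tool_pos: [0.5163, 0.3417, 0.4528]
ee_rot: [0.662, 0.749, 0.0, -0.0]
contact_force: [0.2, -0.2, 0.1]
opening: 0.0882
finger_force: 0.0
t: 4.6
tool_pos: [0.549, 0.2247, 0.4526]
ee_rot: [0.663, 0.749, -0.0, -0.0]
contact_force: [-1.1, 0.7, -0.0]
opening: 0.0881
finger_force: 0.0
t: 5.6
tool_pos: [0.5636, 0.1056, 0.4527]
ee_rot: [0.663, 0.749, -0.0, -0.0]
contact_force: [0.1, 0.1, -0.7]
opening: 0.0882
finger_force: 0.0
t: 6.6
tool_pos: [0.5782, -0.0135, 0.4528]
ee_rot: [0.663, 0.749, 0.0, 0.0]
contact_force: [0.6, 0.2, 0.5]
opening: 0.0882
finger_force: 0.0
t 6.6 pos [ 0.5782 -0.0135  0.4528] ang 7.02 tilt [ 0.  0. -1.] q [-0.07  0.02  1.53  0.    1.59 -0.19] F [0.6 0.2 0.5] op 0.0882
move [-1.367 -0.934  1.273] yaw 0.0
```

Run:
```python
from h import *
cv2.imwrite('pics/e.png',camera('scene')[:,:,::-1])
```

```text
(no output)
```

View pics/e.png

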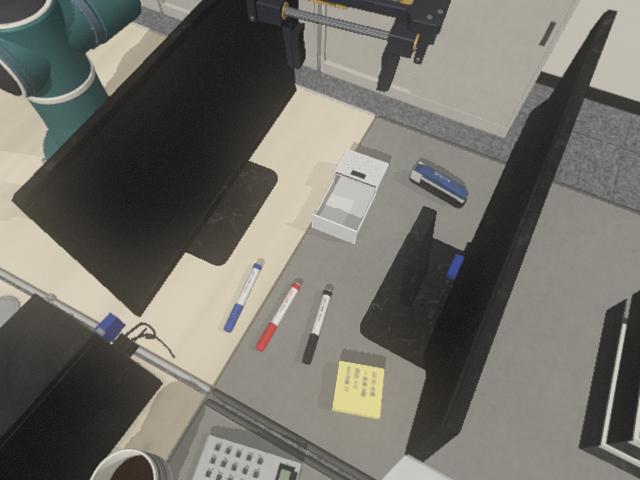

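```bash
python3 -m creep '{"translation":[[-0.3,-0.2,0],[-0.6,-0.4,0],[-1,-0.6,0],[-1,-0.8,0.1],[-1,-0.93,0.2],[-1,-0.93,0.3],[-1,-0.93,0.3],[-1,-0.93,0.3],[-1,-0.93,0.3],[-1,-0.93,0.3]],"yaw":[0,0,0,0,0,0,0,0,0,0]}' 0
python3 -m creep '{"translation":[[-0.2,0,0.2],[-0.37,0,0.4],[-0.37,0,0.7],[-0.37,0,1],[-0.37,0,1],[-0.37,0,1],[-0.37,0,1],[-0.37,0,1],[-0.37,0,1],[-0.37,0,1]],"yaw":[0,0,0,0,0,0,0,0,0,0]}' 0
python3 g.py .487 -.19 .025 7
python3 - <<'E'
from h import *
print(sense()['effort'].round(1), np.round(calibration('wrist')['T'],3).tolist())
cv2.imwrite('pics/w1.png',camera('wrist')[:,:,::-1]); yax('wrist',.014,['marker_blue'])
E
```

```text
t: 7.65
tool_pos: [0.4828, -0.1465, 0.4173]
ee_rot: [0.663, 0.749, 0.0, 0.0]
contact_force: [0.8, 0.0, -0.1]
opening: 0.0438
finger_force: 0.0
t: 8.65
tool_pos: [0.4879, -0.191, 0.298]
ee_rot: [0.663, 0.749, 0.0, 0.001]
contact_force: [-0.0, -0.3, -0.1]
opening: 0.0438
finger_force: 0.0
t 8.65 pos [ 0.4879 -0.191   0.298 ] ang 6.96 tilt [-0.001  0.002 -1.   ] q [-0.42 -0.05  1.88 -0.    1.31 -0.54] F [-0.  -0.3 -0.1] op 0.0438
move [ 0.012 -0.01   2.275] yaw -0.001
[  0.  -33.6 -36.2   0.1   0.    0. ] [[0.993, 0.116, 0.038, 0.48], [0.122, -0.951, -0.285, -0.118], [0.003, 0.287, -0.958, 0.422], [0.0, 0.0, 0.0, 1.0]]
```

View pics/w1.png

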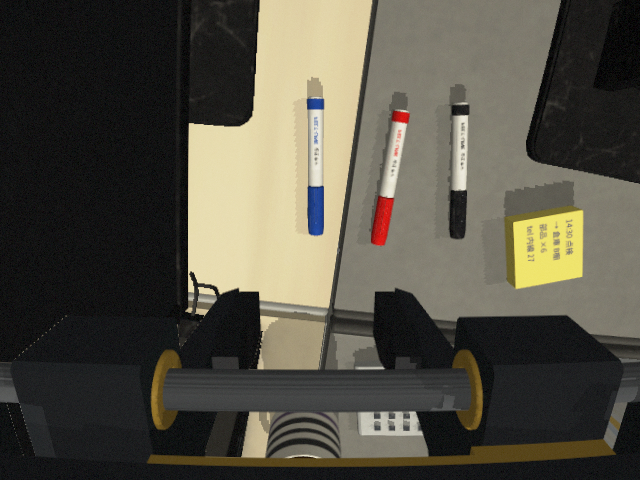

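```bash
python3 - <<'E'
from h import *
c=calibration('wrist'); P=at(c,[(315,98),(316,235),(316,166)],.012);print(P.round(4)); d=P[0]-P[1];print(np.degrees(np.arctan2(-d[0],d[1])),np.hypot(*d[:2]))
m=P[:2].mean(0);print(m,m-d/np.linalg.norm(d)*.02)
E
python3 -m creep '{"translation":[[0,0,0.2],[0,0,0.4],[0,0,0.6],[0,0,0.7],[0,0,0.8],[0,0,0.9],[0,0,1],[0,0,1],[0,0,1],[0,0,1]],"yaw":[0,0,0,0,0,0,0,0,0,0]}' 0
python3 -c "
from h import *
print(sense()['effort'].round(1))"
python3 g.py .487 -.19 .025 7
```

```text
[[ 0.4771 -0.1034  0.012 ]
 [ 0.4943 -0.2363  0.012 ]
 [ 0.4858 -0.1666  0.012 ]]
7.377550490044628 0.1340278487645799
[ 0.48573862 -0.16982275  0.012     ] [ 0.48830676 -0.18965718  0.012     ]
t: 9.75
tool_pos: [0.4879, -0.1911, 0.1775]
ee_rot: [0.663, 0.749, 0.0, 0.001]
contact_force: [-0.1, -0.3, 0.0]
opening: 0.0439
finger_force: 0.0
[ -0.  -35.2 -32.6   0.1   0.1  -0. ]
t 9.75 pos [ 0.4879 -0.1911  0.1775] ang 6.96 tilt [-0.001  0.001 -1.   ] q [-0.42  0.05  2.01 -0.    1.08 -0.54] F [-0.1 -0.3  0. ] op 0.0439
move [ 0.011 -0.008  1.271] yaw -0.001
```

```bash
python3 -m creep '{"translation":[[0,0,0.1],[0,0,0.2],[0,0,0.3],[0,0,0.4],[0,0,0.5],[0,0,0.6],[0,0,0.7],[0,0,0.8],[0,0,0.8],[0,0,0.8]],"yaw":[0,0,0,0,0,0,0,0,0,0]}' 0
python3 -c "
from h import *
print(sense()['effort'].round(1))"
python3 g.py .488 -.19 .025 7.3
```

```text
t: 10.75
tool_pos: [0.4872, -0.1908, 0.0803]
ee_rot: [0.663, 0.749, -0.0, -0.0]
contact_force: [-0.5, -1.0, -0.6]
opening: 0.044
finger_force: 0.0
[  0.  -37.4 -28.3   0.    0.1  -0. ]
t 10.75 pos [ 0.4872 -0.1908  0.0803] ang 6.96 tilt [ 0.    -0.001 -1.   ] q [-0.42  0.17  2.09 -0.    0.89 -0.54] F [-0.5 -1.  -0.6] op 0.044
move [0.006 0.008 0.461] yaw -0.008
```

Smooth; finish the descent and close.

```bash
python3 -m creep '{"translation":[[0,0,0.1],[0,0,0.2],[0,0,0.3],[0,0,0.35],[0,0,0.4],[0,0,0.44],[0,0,0.46],[0,0,0.46],[0,0,0.46],[0,0,0.46]],"yaw":[0,0,0,0,0,0,0,0,0,0]}' 0
python3 g.py .488 -.19 .025 7.3
python3 -m creep '{"translation":[[0,0,0],[0,0,0],[0,0,0],[0,0,0],[0,0,0],[0,0,0],[0,0,0],[0,0,0],[0,0,0],[0,0,0]],"yaw":[0,0,0,0,0,0,0,0,0,0]}' -1
```

```text
t: 11.75
tool_pos: [0.4877, -0.191, 0.0259]
ee_rot: [0.663, 0.749, 0.0, 0.0]
contact_force: [0.1, 0.6, -0.3]
opening: 0.0441
finger_force: 0.0
t 11.75 pos [ 0.4877 -0.191   0.0259] ang 6.96 tilt [-0.     0.001 -1.   ] q [-0.42  0.25  2.11 -0.    0.78 -0.54] F [ 0.1  0.6 -0.3] op 0.0441
move [0.008 0.003 0.008] yaw -0.008
t: 12.75
tool_pos: [0.4874, -0.1909, 0.0256]
ee_rot: [0.663, 0.749, 0.0, -0.0]
contact_force: [-0.7, 0.8, 1.9]
opening: 0.0133
finger_force: 30.0
```

```bash
python3 -m creep '{"translation":[[0,0,-0.2],[0,0,-0.4],[0.1,0,-0.6],[0.3,0.1,-0.8],[0.6,0.2,-0.95],[0.9,0.3,-0.95],[1,0.35,-0.95],[1,0.35,-0.95],[1,0.35,-0.95],[1,0.35,-0.95]],"yaw":[0,0,0,0,0,0,0,0,0,0]}' -1
python3 -m creep '{"translation":[[0.2,0.1,0],[0.4,0.2,0],[0.6,0.3,0],[0.8,0.35,0],[1,0.35,0],[1,0.35,0],[1,0.35,0],[1,0.35,0],[1,0.35,0],[1,0.35,0]],"yaw":[0.02,0.04,0.06,0.08,0.1,0.1,0.1,0.1,0.1,0.1]}' -1
python3 g.py .5607 .2239 .14 2.3
```

```text
t: 13.75
tool_pos: [0.5139, -0.0677, 0.1388]
ee_rot: [0.663, 0.748, -0.001, -0.0]
contact_force: [-0.9, -0.5, -0.6]
opening: 0.0139
finger_force: 30.0
t: 14.75
tool_pos: [0.5417, 0.0566, 0.1395]
ee_rot: [0.692, 0.722, -0.0, 0.0]
contact_force: [0.3, 0.1, -0.6]
opening: 0.0135
finger_force: 30.0
t 14.75 pos [0.5417 0.0566 0.1395] ang 2.39 tilt [-0. -0. -1.] q [ 0.06  0.13  2.   -0.    1.01  0.02] F [ 0.3  0.1 -0.6] op 0.0135
move [ 1.386  0.216 -0.005] yaw 0.002
```

```bash
python3 -m creep '{"translation":[[0.2,0.1,0],[0.4,0.2,0],[0.6,0.2,0],[0.8,0.2,0],[1,0.2,0],[1,0.2,0],[1,0.2,0],[1,0.2,0],[1,0.2,0],[1,0.2,0]],"yaw":[0,0,0,0,0,0,0,0,0,0]}' -1
python3 -m creep '{"translation":[[0.2,0,0],[0.4,0,0.1],[0.4,0,0.2],[0.4,0,0.3],[0.4,0,0.4],[0.4,0,0.4],[0.4,0,0.4],[0.4,0,0.4],[0.4,0,0.4],[0.4,0,0.4]],"yaw":[0,0,0,0,0,0,0,0,0,0]}' -1
python3 g.py .5607 .2239 .08 2.3
python3 - <<'E'
from h import *
cv2.imwrite('pics/f.png',cv2.resize(camera('scene')[40:280,200:520,::-1],None,fx=2.4,fy=2.4))
E
```

```text
t: 15.75
tool_pos: [0.5605, 0.1776, 0.1395]
ee_rot: [0.692, 0.722, -0.0, 0.0]
contact_force: [0.1, -0.2, -0.1]
opening: 0.0135
finger_force: 30.0
t: 16.75
tool_pos: [0.5589, 0.2265, 0.0922]
ee_rot: [0.692, 0.722, 0.001, 0.0]
contact_force: [-0.1, 1.0, -0.4]
opening: 0.0136
finger_force: 30.0
t 16.75 pos [0.5589 0.2265 0.0922] ang 2.45 tilt [ 0.     0.001 -1.   ] q [ 0.34  0.29  1.91 -0.    0.94  0.3 ] F [-0.1  1.  -0.4] op 0.0136
move [-0.022  0.014  0.102] yaw 0.003
```

View pics/f.png

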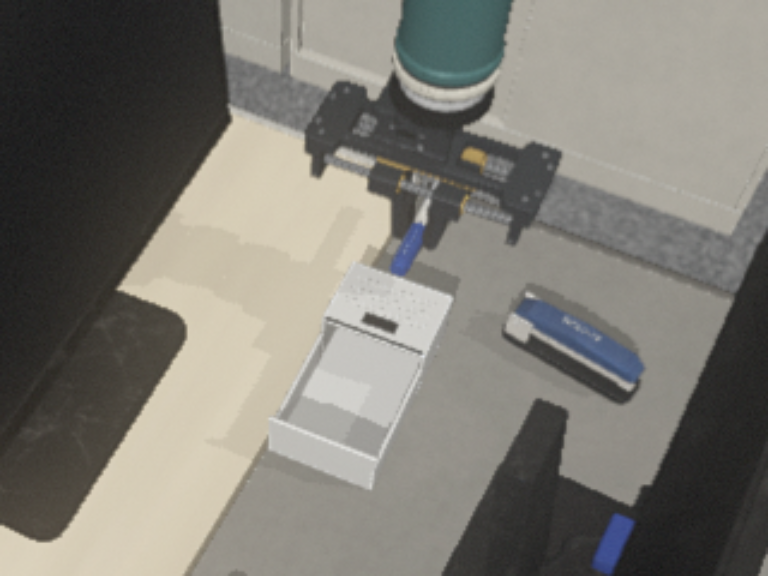

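```bash
python3 -m creep '{"translation":[[-0.05,0.01,0],[-0.05,0.01,0.04],[-0.05,0.01,0.08],[-0.05,0.01,0.1],[-0.05,0.01,0.12],[-0.05,0.01,0.14],[-0.05,0.01,0.15],[-0.05,0.01,0.16],[-0.05,0.01,0.16],[-0.05,0.01,0.16]],"yaw":[0,0,0,0,0,0,0,0,0,0]}' -1
python3 g.py .5607 .2239 .06 2.3
```

```text
t: 17.8
tool_pos: [0.5598, 0.2213, 0.0736]
ee_rot: [0.692, 0.722, 0.0, -0.0]
contact_force: [-4.8, 1.0, 8.8]
opening: 0.0135
finger_force: 30.0
t 17.8 pos [0.5598 0.2213 0.0736] ang 2.45 tilt [ 0.001 -0.    -1.   ] q [0.33 0.31 1.92 0.   0.91 0.29] F [-4.8  1.   8.8] op 0.0135
move [0.021 0.009 0.113] yaw 0.003
```

```bash
python3 -m creep '{"translation":[[0,0,0.02],[0,0,0.04],[0,0,0.06],[0,0,0.08],[0,0,0.09],[0,0,0.1],[0,0,0.11],[0,0,0.11],[0,0,0.11],[0,0,0.11]],"yaw":[0,0,0,0,0,0,0,0,0,0]}' -1
python3 g.py .5607 .2239 .06 2.3
python3 - <<'E'
from h import *
cv2.imwrite('pics/g.png',cv2.resize(camera('scene')[40:200,300:500,::-1],None,fx=3.6,fy=3.6,interpolation=cv2.INTER_CUBIC))
E
```

```text
t: 18.8
tool_pos: [0.5601, 0.221, 0.0604]
ee_rot: [0.692, 0.722, 0.0, -0.0]
contact_force: [-3.2, 0.4, 9.7]
opening: 0.0134
finger_force: 30.0
t 18.8 pos [0.5601 0.221  0.0604] ang 2.46 tilt [ 0.001  0.    -1.   ] q [0.33 0.32 1.93 0.   0.89 0.29] F [-3.2  0.4  9.7] op 0.0134
move [0.024 0.006 0.004] yaw 0.004
```

View pics/g.png

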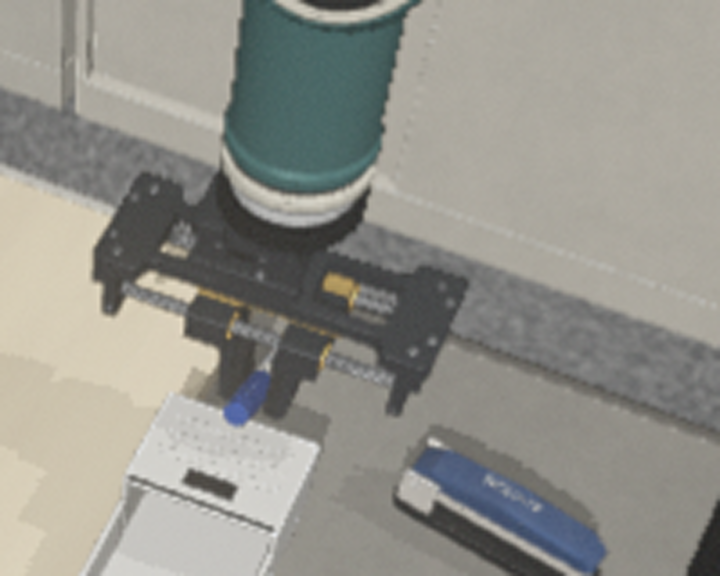

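```bash
python3 -m creep '{"translation":[[0,0,-0.2],[0,0,-0.4],[0,0,-0.6],[0,0,-0.8],[-0.2,0,-0.9],[-0.4,0,-0.95],[-0.6,0,-0.95],[-0.8,0,-0.95],[-0.9,0,-0.95],[-0.9,0,-0.95]],"yaw":[0,0,0,0,0,0,0,0,0,0]}' -1
python3 g.py .5685 .028 .16 2.3
python3 - <<'E'
from h import *
c=camera('scene'); cv2.imwrite('pics/s2.png',c[:,:,::-1]); w=camera('wrist')
cal=calibration('wrist'); cv2.imwrite('pics/w2.png',w[:,:,::-1]); print(np.round(cal['T'],3).tolist())
for n in ['scene','wrist']:
    for r in regions_of('marker_blue',n)[:3]:
        m=r['region'];v,u=np.nonzero(m);print(n,round(r['p'],2),r['uv'],m.sum(),u.min(),u.max(),v.min(),v.max())
a=np.hstack([cv2.resize(c[0:240,220:540,::-1],(400,300)),cv2.resize(w[:,:,::-1],(400,300))]);cv2.imwrite('pics/h.png',a)
E
```

```text
t: 19.85
tool_pos: [0.5644, 0.1115, 0.1728]
ee_rot: [0.693, 0.721, -0.0, -0.0]
contact_force: [1.2, -0.5, -0.5]
opening: 0.0137
finger_force: 30.0
t 19.85 pos [0.5644 0.1115 0.1728] ang 2.34 tilt [-0.    -0.001 -1.   ] q [ 0.15  0.15  1.91 -0.    1.08  0.11] F [ 1.2 -0.5 -0.5] op 0.0137
move [-0.696  0.006  0.106] yaw 0.001
[[0.999, 0.041, 0.013, 0.562], [0.043, -0.957, -0.285, 0.186], [0.001, 0.286, -0.958, 0.297], [0.0, 0.0, 0.0, 1.0]]
scene 0.55 [350.5, 152.5] 187 344 359 142 162
wrist 0.78 [317.0, 253.4] 13168 293 339 86 457
```

View pics/h.png

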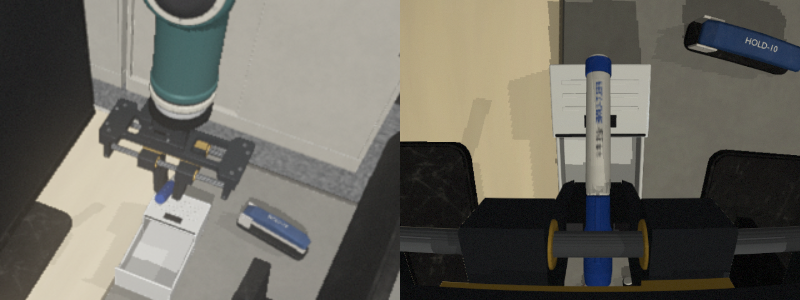

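```bash
cat > th.py <<'E'
from h import *
c=calibration('wrist');s=sense();T=np.linalg.inv(np.array(c['T']))
K=np.array([[c['fx'],0,c['cx']],[0,c['fy'],c['cy']],[0,0,1.]])
p=s['tool_pos'];Rm=R.from_quat(s['ee_rot']).as_matrix();b=Rm[:,0]; z=np.array([0,0,1.])
for th in range(0,45,4):
    t=np.radians(th);u=b*np.cos(t)-z*np.sin(t);n=b*np.sin(t)+z*np.cos(t);Q=p-.016*z
    P=[Q+a*u+h*n for a in(.088,-.046) for h in(-.0095,.0065)]
    px=cv2.projectPoints(np.array(P),cv2.Rodrigues(T[:3,:3])[0],T[:3,3],K,np.array(c['dist'],float))[0].reshape(-1,2)
    print(th,px[:,1].round(0),'tip rel TCP',((P[0]-p)@b).round(3),(P[0]-p)[2].round(3))
m=regions_of('marker_blue','wrist')[0]['region']
for r in [90,95,110,150,200,250,300,350,400,440,455]: 
    q=np.nonzero(m[r])[0]; print(r,q.min() if len(q) else '',len(q))
E
python3 th.py
```

```text
0 [ 71.  65. 404. 430.] tip rel TCP 0.088 -0.025
4 [ 75.  67. 410. 435.] tip rel TCP 0.087 -0.032
8 [ 80.  69. 416. 439.] tip rel TCP 0.086 -0.038
12 [ 86.  73. 421. 443.] tip rel TCP 0.084 -0.044
16 [ 93.  78. 427. 446.] tip rel TCP 0.082 -0.049
20 [100.  83. 432. 449.] tip rel TCP 0.079 -0.055
24 [107.  89. 436. 452.] tip rel TCP 0.077 -0.06
28 [115.  96. 441. 454.] tip rel TCP 0.073 -0.066
32 [123. 103. 445. 455.] tip rel TCP 0.07 -0.071
36 [132. 111. 448. 455.] tip rel TCP 0.066 -0.075
40 [141. 119. 451. 455.] tip rel TCP 0.061 -0.08
44 [150. 127. 453. 454.] tip rel TCP 0.057 -0.084
90 303 29
95 298 39
110 295 44
150 298 39
200 298 39
250 297 40
300 297 40
350 297 40
400  0
440 294 44
455 297 38
```

```bash
python3 -m creep '{"translation":[[-0.25,0,0],[-0.5,0,0],[-0.7,0,0],[-0.7,0,0.1],[-0.7,0,0.25],[-0.7,0,0.4],[-0.7,0,0.5],[-0.7,0,0.6],[-0.7,0,0.6],[-0.7,0,0.6]],"yaw":[0,0,0,0,0,0,0,0,0,0]}' -1
python3 g.py .5685 .028 .077 2.3
python3 - <<'E'
from h import *
c=camera('scene'); w=camera('wrist')
a=np.hstack([cv2.resize(c[60:300,240:480,::-1],(400,400)),cv2.resize(w[:,160:480,::-1],(267,400))]);cv2.imwrite('pics/i.png',a)
E
```

```text
t: 21.1
tool_pos: [0.5682, 0.0291, 0.101]
ee_rot: [0.692, 0.722, -0.0, -0.0]
contact_force: [-0.4, -0.8, -0.2]
opening: 0.0135
finger_force: 30.0
t 21.1 pos [0.5682 0.0291 0.101 ] ang 2.48 tilt [ 0. -0. -1.] q [ 0.01  0.22  1.98  0.    0.95 -0.04] F [-0.4 -0.8 -0.2] op 0.0135
move [-0.009  0.002  0.2  ] yaw 0.004
```

View pics/i.png

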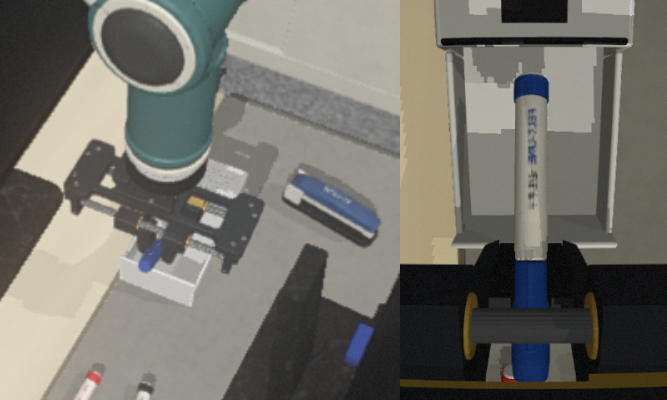

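```bash
python3 -c "
from h import *
print(at(calibration('wrist'),[(322,50)],.053), at(calibration('wrist'),[(322,294)],.05))"
python3 -m creep '{"translation":[[0,0,0.1],[0,0,0.2],[0.06,0,0.2],[0.12,0,0.2],[0.18,0,0.21],[0.24,0,0.22],[0.28,0,0.24],[0.32,0,0.26],[0.36,0,0.28],[0.41,0,0.29]],"yaw":[0,0,0,0,0,0,0,0,0,0]}' -1
python3 g.py .567 .077 .066 2.3
```

```text
[[0.56805811 0.12683406 0.053     ]] [[0.57299516 0.02305838 0.05      ]]
t: 22.2
tool_pos: [0.5658, 0.0781, 0.066]
ee_rot: [0.692, 0.722, -0.0, -0.0]
contact_force: [-0.6, 0.3, 0.1]
opening: 0.0141
finger_force: 30.0
t 22.2 pos [0.5658 0.0781 0.066 ] ang 2.45 tilt [-0. -0. -1.] q [ 0.09  0.27  1.99 -0.    0.88  0.05] F [-0.6  0.3  0.1] op 0.0141
move [-0.01   0.009 -0.   ] yaw 0.003
```

```bash
python3 -m creep '{"translation":[[0.02,0,0],[0.04,0,0.02],[0.06,0,0.05],[0.06,0,0.08],[0.06,0,0.1],[0.06,0,0.12],[0.06,0,0.14],[0.06,0,0.16],[0.06,0,0.18],[0.06,0,0.18]],"yaw":[0,0,0,0,0,0,0,0,0,0]}' -1
python3 g.py .567 .086 .0296 2.3
python3 - <<'E'
from h import *
c=camera('scene'); w=camera('wrist')
a=np.hstack([cv2.resize(c[60:300,240:480,::-1],(400,400)),cv2.resize(w[:,160:480,::-1],(267,400))]);cv2.imwrite('pics/j.png',a)
E
```

```text
t: 23.2
tool_pos: [0.5668, 0.0843, 0.0454]
ee_rot: [0.692, 0.722, 0.001, 0.001]
contact_force: [0.5, -2.9, 4.0]
opening: 0.0132
finger_force: 30.0
t 23.2 pos [0.5668 0.0843 0.0454] ang 2.43 tilt [-0.001  0.002 -1.   ] q [ 0.1   0.3   2.   -0.    0.84  0.06] F [ 0.5 -2.9  4. ] op 0.0132
move [0.014 0.002 0.132] yaw 0.003
```

View pics/j.png

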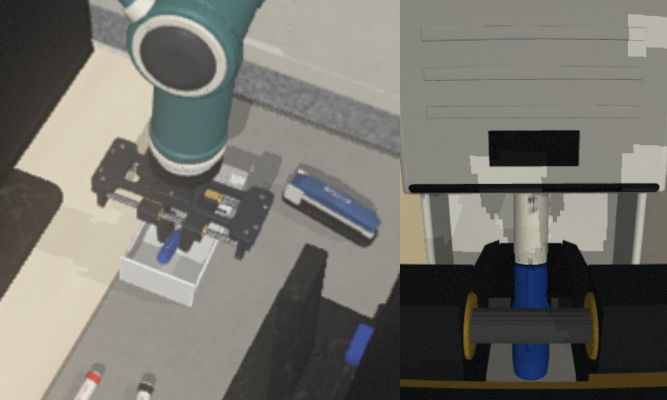

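```bash
python3 -m creep '{"translation":[[0,0,0.02],[0,0,0.04],[0,0,0.06],[0,0,0.08],[0,0,0.1],[0,0,0.11],[0,0,0.12],[0,0,0.13],[0,0,0.13],[0,0,0.13]],"yaw":[0,0,0,0,0,0,0,0,0,0]}' -1
python3 g.py .567 .086 .0296 2.3
python3 -c "
from h import *
camera('wrist')"
python3 th.py | tail -12; python3 th.py | head -3
```

```text
t: 24.3
tool_pos: [0.5655, 0.0851, 0.029]
ee_rot: [0.692, 0.722, -0.0, -0.0]
contact_force: [0.4, -3.3, 3.4]
opening: 0.0136
finger_force: 30.0
t 24.3 pos [0.5655 0.0851 0.029 ] ang 2.46 tilt [ 0. -0. -1.] q [0.11 0.32 2.01 0.   0.81 0.06] F [ 0.4 -3.3  3.4] op 0.0136
move [ 0.007  0.012 -0.005] yaw 0.004
44 [150. 127. 454. 454.] tip rel TCP 0.057 -0.084
90  0
95  0
110  0
150  0
200  0
250  0
300 296 42
350 298 38
400  0
440 301 31
455  0
0 [ 71.  65. 404. 430.] tip rel TCP 0.088 -0.025
4 [ 75.  67. 410. 435.] tip rel TCP 0.087 -0.032
8 [ 80.  69. 416. 439.] tip rel TCP 0.086 -0.038
```

```bash
python3 -m creep '{"translation":[[0,0,0.005],[0,0,0.005],[0,0,0.01],[0,0,0.01],[0,0,0.015],[0,0,0.015],[0,0,0.015],[0,0,0.015],[0,0,0.015],[0,0,0.015]],"yaw":[0,0,0,0,0,0,0,0,0,0]}' -1
python3 - <<'E'
from h import *
c=camera('scene'); w=camera('wrist')
m=regions_of('marker_blue','wrist')[0]['region'];print(np.nonzero(m)[0].min(),np.nonzero(m)[0].max())
a=np.hstack([cv2.resize(c[120:240,280:400,::-1],(400,400),interpolation=cv2.INTER_CUBIC),cv2.resize(w[200:,220:420,::-1],(286,400))]);cv2.imwrite('pics/k.png',a)
E
```

```text
t: 25.45
tool_pos: [0.5657, 0.085, 0.0273]
ee_rot: [0.692, 0.722, -0.0, 0.0]
contact_force: [0.1, -3.3, 4.0]
opening: 0.0134
finger_force: 30.0
255 445
```

View pics/k.png

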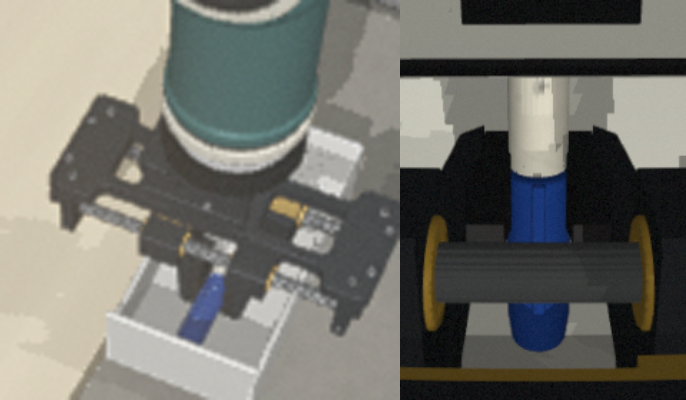

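```bash
python3 -m creep '{"translation":[[0,0,0.005],[0,0,0.005],[0,0,0.01],[0,0,0.01],[0,0,0.01],[0,0,0.01],[0,0,0.01],[0,0,0.01],[0,0,0.01],[0,0,0.01]],"yaw":[0,0,0,0,0,0,0,0,0,0]}' -1
cat > fit.py <<'E'
from h import *
from scipy.optimize import least_squares
def edges(im):
    col=im[:,314:322].astype(float).mean(1); bl=(col[:,2]-col[:,0])
    return [r for r in range(280,345) if bl[r]>30][:1], [r for r in range(400,478) if bl[r]>25][-1:]
a=edges(cv2.imread('pics/w2.png')[:,:,::-1]);s=sense();c=calibration('wrist');w=camera('wrist');cv2.imwrite('pics/w3.png',w[:,:,::-1]);b=edges(w);print(a,b,s['tool_pos'],s['contact_force'].round(1))
T=np.linalg.inv(np.array(c['T']));K=np.array([[c['fx'],0,c['cx']],[0,c['fy'],c['cy']],[0,0,1.]])
p=s['tool_pos'];B=R.from_quat(s['ee_rot']).as_matrix()[:,0];z=np.array([0,0,1.])
def pts(th,dl,e):
    u=B*np.cos(th)-z*np.sin(th);n=B*np.sin(th)+z*np.cos(th);Q=p-.016*z
    f=lambda q,h:Q+(q+e)*u+(h+dl)*n
    P=np.array([f(.088,.0065),f(.0015,.0065),f(-.046,.0065),f(-.046,-.0015),f(-.046,-.0095)])
    px=cv2.projectPoints(P,cv2.Rodrigues(T[:3,:3])[0],T[:3,3],K,np.array(c['dist'],float))[0].reshape(-1,2)[:,1]
    return px[0],px[1],max(px[2:]),f(.088,-.0095)[2]
def res(x):
    t1,t2,d1,d2,e=x*[1,1,.01,.01,.01]; A=pts(t1,d1,e);C=pts(t2,d2,e)
    return [A[0]-86,A[1]-a[0][0],A[2]-457,C[1]-b[0][0],C[2]-b[1][0],(C[3]-.004)*3000,d1*300,d2*300,e*300]
r=least_squares(res,[.36,.05,0,0,0]);print('deg',np.degrees(r.x[:2]).round(1),'mm',(r.x[2:]*10).round(1),np.round(r.fun,1))
E
python3 fit.py
```

```text
t: 26.6
tool_pos: [0.5658, 0.085, 0.0265]
ee_rot: [0.692, 0.722, 0.0, 0.0]
contact_force: [-0.9, -2.1, 6.9]
opening: 0.0137
finger_force: 31.4
([313], [457]) ([325], [444]) [0.56581041 0.08502592 0.02646788] [-0.9 -2.1  6.9]
deg [27.7  2.3] mm [5.6 6.3 0.9] [-0.3 -0.9 -1.   3.9 -1.7 -0.9  1.7  1.9  0.3]
```

```bash
python3 -m creep '{"translation":[[0,0,0],[0,0,0],[0,0,0],[0,0,0],[0,0,0],[0,0,0],[0,0,0],[0,0,0],[0,0,0],[0,0,0]],"yaw":[0,0,0,0,0,0,0,0,0,0]}' -0.35
python3 -m creep '{"translation":[[0,0,-0.05],[0,0,-0.1],[0,0,-0.2],[0,0,-0.35],[0,0,-0.5],[0,0,-0.7],[0,0,-0.9],[0,0,-1],[0,0,-1],[0,0,-1]],"yaw":[0,0,0,0,0,0,0,0,0,0]}' -0.35
python3 -m creep '{"translation":[[0,0,-0.3],[0,0,-0.6],[0,0,-1],[0,0,-1],[0,0,-1],[0,0,-1],[0,0,-1],[0,0,-1],[0,0,-1],[0,0,-1]],"yaw":[0,0,0,0,0,0,0,0,0,0]}' -0.35
python3 - <<'E'
from h import *
c=camera('scene'); w=camera('wrist')
a=np.hstack([cv2.resize(c[100:380,200:480,::-1],(400,400),interpolation=cv2.INTER_CUBIC),cv2.resize(w[:,120:520,::-1],(333,400))]);cv2.imwrite('pics/l.png',a)
E
```

```text
t: 27.65
tool_pos: [0.5662, 0.0852, 0.0264]
ee_rot: [0.692, 0.722, 0.001, 0.0]
contact_force: [4.3, 2.0, 5.0]
opening: 0.0283
finger_force: 2.5
t: 28.65
tool_pos: [0.5652, 0.0849, 0.1457]
ee_rot: [0.692, 0.722, -0.0, -0.0]
contact_force: [-0.0, -0.1, -1.1]
opening: 0.0287
finger_force: 0.0
t: 29.65
tool_pos: [0.5655, 0.085, 0.2655]
ee_rot: [0.692, 0.722, -0.0, -0.0]
contact_force: [-0.1, -0.2, 0.5]
opening: 0.0286
finger_force: 0.0
```

View pics/l.png

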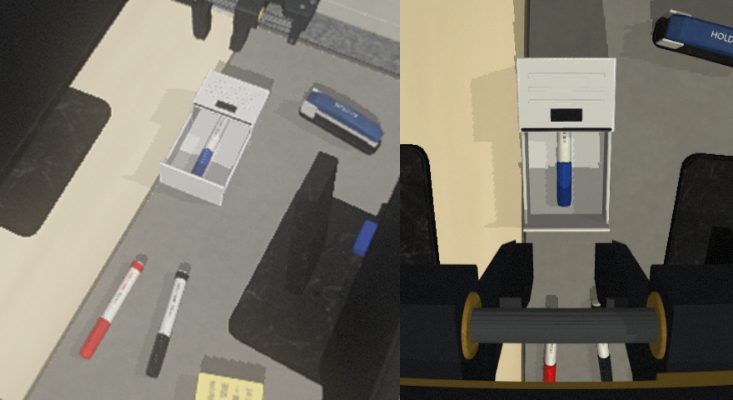

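The marker lies flat in the box, partly under the cover. Red and black look undisturbed, and the gripper is clear.

```bash
python3 -c "
from plant import *
print(close_job())"
```

```text
the job is handed in; nothing more can be done
None
```

The blue marker is in the pen box on its floor, one end under the cover; I let go at about 2° of tilt by estimate, not perfectly level, the red and black markers look undisturbed, and I handed in at about 30 s without seeing a verdict.

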